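Pop the shield box open and reset the hung module

TASK

The radio module inside the closed aluminium shield box has hung. Push down the black release paddle on the front of the box and let the sprung lid fly fully open by itself, without touching the lid; then press the oblong key inside, just until it clicks and not down to its bottom, and let it come up again. Leave the round key beside it alone, leave the lid standing open, and do not shove the things on the bench about.

Things in the scene. Friction and masses are not known exactly. Their poses are not given: they have to be found in the camera images.
- shield_box: Aluminium shield box fixed to the bench, 180 mm deep (x), 200 wide (y), rim 72 mm up, lid top 95 mm up. Origin: centre of its underside, at bench level; +x points to its back, where the lid is hinged (98 mm behind the origin). A grey release housing stands out in front to 172 mm. Walls 6 mm, inner floor 18 mm up. Inside: on the +y half a silver module (top 43 mm up), on the -y half two key pods.
- release (a joint): Release paddle: black ribbed plate 64 mm wide, reaching 66 mm forward of its pin (pin 106 mm before the box origin, 52 mm up); its steel hook holds the lid. Angle in rad: 0 at rest, grows as its front is pushed down; lets go at about 0.22, stop at 0.33. At release_pad it takes 2.5 N to start, 4 N to let go, 5 N near the stop, and moves 11 mm to let go, 16 mm to the stop. Springs back.
- release_pad (a point): Point to push: on the middle of the ribbed top of the paddle, 156 mm before the box origin and 62 mm above the bench at rest (moves with the paddle). 60 mm in front of the lid's front edge. Push straight down.
- shield_lid (a joint): The sprung lid, a plate 182 by 204 by 18 mm hinged at the back. Value is the opening angle in rad: 0 shut, 1.72 fully open (just past upright, top edge about 270 mm above the bench). Held shut only by the hook; once released its spring throws it open within about 1 s and keeps it open.
- lid_front (a point): Middle of the top front edge of the lid: 94 mm above the bench when shut; when open it stands about 260 mm up, above and some 45 mm behind the hinge (moves with the lid).
- oblong_top (a point): Centre of the top of the oblong white key, 22 by 40 mm (long side along the box's y), on a grey pod 52 by 56 mm fixed in the box. At rest 48 mm above the bench, 10 mm above the pod (moves with the key). The two keys stand one before the other, in either order, about 42 mm before and 20 mm behind the box origin, 45 mm to its -y side.
- oblong_key (a joint): Downward travel in m of the oblong key: 0 up, stop at 0.007. Snap-action dome key: the resistance starts at 1 N, climbs to about 5 N at 2 mm, falls away to about 2 N at 4.3 mm (the click, done by 3 mm), then climbs steeply: about 5 N at 5.3 mm, 9 N at 6.1 mm, 11 N at 6.4 mm, which counts as its bottom. It springs back up when let go.
- round_top (a point): Centre of the top of the round white key, 24 mm across, on the other, like grey pod; top 48 mm above the bench at rest. Not to be pressed.
- round_key (a joint): Downward travel in m of the round key: 0 up. Same dome as the oblong key.
- test_fixture: Obstacle, bolted down on the left of the bench: a white board test fixture, about 210 by 230 mm, whose open lid stands up along its back to 215 mm above the bench. Origin: centre of its underside. Not part of the job; go over it.
- part_box: Bystander: small cardboard carton 56 by 75 by 42 mm, loose, left of the release housing. Origin: centre of its underside.
- power_brick: Bystander: black power brick 121 by 52 by 32 mm, loose, right of the box. Origin: centre of its underside.
- torque_wrench: Bystander: small torque wrench with blue handle, 169 mm long, loose, left of the box. Origin: centre of its underside.
- coax_part_1: Bystander: silver coaxial adapter 45 mm long, loose, right of the release housing. Origin: centre of its underside.
- multimeter: Bystander: hand multimeter 158 by 78 by 44 mm, loose, on the front left of the bench. Origin: centre of its underside.

How it is judged (in metres and radians):
On the way, in this order (a step that is already met when the one before it is completed fails the run):
1. the lid has sprung fully open (value of joint shield_lid above 1.6 rad), for 0.2 s.
2. the oblong key is pressed past its click (value of joint oblong_key above 0.003 m), for 0.03 s.
At the end, for the whole second after the job is handed in: The lid stands fully open (over 1.6 rad), and the oblong key, having been pressed past its click (over 3 mm), is up again (under 1 mm), as is the round key (value of joint shield_lid above 1.6 rad and value of joint each of oblong_key, round_key below 0.001 m); the robot touches nothing.
It fails at once if the robot touches the lid (over 1 N) (contact force between any of the arm, the fingers and shield_lid above 1 N).
It fails at once if the oblong key is driven to its bottom (over 6.4 mm of travel) (value of joint oblong_key above 0.0064 m).
It fails at once if the round key is pressed (over 1.5 mm) (value of joint round_key above 0.0015 m).
It fails at once if a loose thing on the bench is shoved more than 30 mm (distance of any of part_box, power_brick, torque_wrench, coax_part_1, multimeter from where it was at the start of the episode above 0.03 m).
It also fails if it takes over 54 s, if anything falls off the work surface, if the arm or the gripper's body presses on something with over 40 N, if the wrist force passes 120 N, or if a joint passes its speed limit or range.

ROBOT

A 7-joint arm with a two-finger parallel gripper is mounted at the origin on a cart in front of the work surface, level with it; the furniture and walls round the work are solid. World frame = base frame: x ahead of the robot, y to its left, z up, the work surface at z = 0. Lengths are in mm, angles in degrees, forces in N, time in s.
With the tool pointing down it reaches from about 425 to 875 mm from the base axis. Payload 8.4 kg.
Tool frame: the origin (TCP) lies where the fingers leave the gripper's body, on its centre line; the fingertips stand 73 mm ahead of it and the grasp point (between the pads) lies bot.grip_point_offset ahead of it (bot.grip_point_offset is the distance from the TCP to the grasp point, in mm); z points along the fingers, y is the line along which they close (so a half turn about z gives the same grasp; the last joint's range is limited). The gripper opens to 85 mm and grips with 20 to 120 N. Pads are 22 mm wide; open, the fingers measure 114 mm over their backs; the gripper's body (76 mm by 85 mm) begins 54 mm behind the grasp point. The pads swing forward as they close: fully open they stand 13 mm farther back than shut.
Start: joints at [-73.235, 19.091, 2.286, 83.961, -0.768, 76.965, -3.352], TCP at [248.204, 600.718, 303.908] pointing down, gripper open.
Joint ranges: [-147.57, 147.57], [-21.85, 119.76], [-74.77, 79.35], [14.55, 137.4], [-85.83, 265.84], [4.83, 119.75], [-152.11, 152.11]. Speed limits (degrees/s): [127.2, 127.2, 159.86, 159.86, 180, 180, 180].

INTERFACE

Orientations are given as a 3x3 rotation matrix whose columns are the frame's x, y, z axes.
In Python, from bench import bot gives the robot as it stands.
- The arm moves only by the tool arm_command, never from a script. Its argument "increments" is a list of rows, each a list of 7 numbers: the turn, a rotation vector about the world's x, y, z in units of 0.1 rad (1.0 is 0.1 rad), then the shift along the world's x, y, z in units of 50 mm (1.0 is 50 mm), then the opening, from 0 (shut) to 1 (fully open). A call has 1 to 5 rows; each row shifts and turns the commanded pose from where the row before left it; what a row does not reach is not made up. A row lasts 1/12 s, in which the tool goes at most 41.7 mm and 7.16 degrees, less where a joint would pass 70% of its speed; a pose out of reach is approached as far as the arm can. A call with a number of a shift or a turn outside -1 to 1 is refused whole. A call with a gripper value outside its range is refused whole. The fingers move at their own pace and stop on an object; "squeeze" is the grip in N (left out, the last holds). Time passes only in rows, so rows that do not move let the fingers close. It gives the time, the measured TCP pose, the force, the opening and the grip force at its end, in the units of the state.
- bot.get_state(): the state, without advancing time (a new reading comes with each control period).
- bot.read_camera(name): name is "side" or "top" or "wrist"; returns a dict with "image" (384x512x3 uint8, red, green, blue), "mtx" (3x3 intrinsics, pixels), "extrinsics" (4x4, takes a point from camera to world coordinates). Camera axes: x right, y down, z forward; pixel columns grow to the right and rows downward; lengths in mm; the calibration is good to about 2 mm. A picture is of the moment at which its call begins. There is no depth.
- bot.close_job(): hands the job in; it is judged then, once.
The state is a dict: "time_s": time; "q": joint angles; "dq": joint speeds; "joint_efforts": joint torques, N m; "position": TCP position; "tcp_rot": TCP orientation; "ft_force": force on the tool from outside, world axes, zero at the start; "ft_torque": the same for the moment, N m; "gripper_width": finger opening in mm; "finger_force": force on a finger pad.
Only numpy, scipy, OpenCV 4.12 (cv2) and the standard library are available. Lean on these libraries where they do the work, as an engineer would, in place of code of your own. Each camera call takes 0.05 s, during which the arm holds its last target. There are 200 camera calls.

## Working session

There is one attempt and no reset: what is moved stays moved. The work goes in short steps, Python scripts to look and compute and a tool call to move; the robot and the scene stay as the last step left them, time stands still between calls to the robot, and variables do not carry over. Pictures are saved under pics/ and viewed, at most 10 in all, crops included, and the job is handed in when it is done.

Besides the shell and the picture viewer there is one more tool, called after "Call:" by a JSON object that holds its "api" and its "payload", one argument or row to a line. arm_command: Moves the arm, as the interface text tells. Shifts and turns lie within -1 to 1; 1 stands for 50 mm of shift or 0.1 rad of turn. Its arguments: {"type":"object","properties":{"increments":{"type":"array"},"squeeze":{"type":"number"}},"required":["increments"]}

```bash
mkdir -p pics; ls; python3 - <<'E'
from bench import bot
import cv2,numpy as np
s=bot.get_state();print(s['time_s'],s['position'],s['tcp_rot'],s['gripper_width'],bot.grip_point_offset)
for n in('top','side'):
    c=bot.read_camera(n);cv2.imwrite(f'pics/{n}0.png',c['image'][:,:,::-1]);np.savez(f'{n}0.npz',**c)
    print(n,c['mtx'].round(1).tolist(),c['extrinsics'].round(3).tolist())
E
```

```text
pics
0.0 [248.09478273 600.4235076  303.00605745] [[-9.24228082e-01  3.81840579e-01 -4.74368703e-04]
 [ 3.81840838e-01  9.24226747e-01 -1.57960681e-03]
 [-1.64733734e-04 -1.64105031e-03 -9.99998640e-01]] 85.43450426529569 53.900000000000006
top [[395.8, 0.0, 254.1], [0.0, 395.8, 189.5], [0.0, 0.0, 1.0]] [[-0.02, -0.998, 0.067, 441.495], [-1.0, 0.019, -0.007, 117.974], [0.005, -0.067, -0.998, 1261.658], [0.0, 0.0, 0.0, 1.0]]
side [[407.3, 0.0, 253.8], [0.0, 407.3, 188.0], [0.0, 0.0, 1.0]] [[0.904, -0.287, 0.317, 133.495], [-0.427, -0.574, 0.699, -731.348], [-0.018, -0.767, -0.641, 876.793], [0.0, 0.0, 0.0, 1.0]]
```

View pics/top0.png

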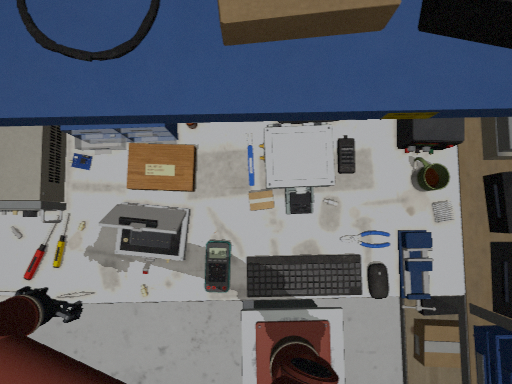

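View pics/side0.png

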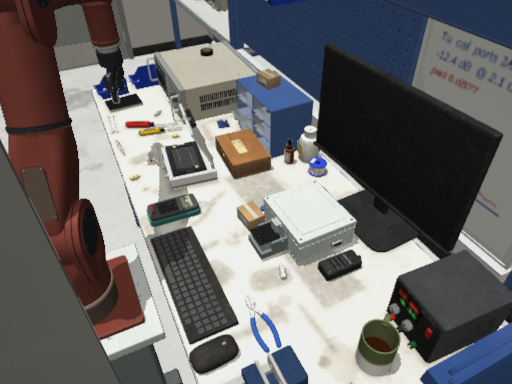

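The top view shows the box lid at about cols 265–334, rows 125–187, with the black paddle near (299,201). The side view agrees. Next I'll measure the lid edges and the paddle.

```bash
cat > h.py <<'E'
import numpy as np,cv2
def cast(c,uv,z):
    M,T=c['mtx'],c['extrinsics']
    uv=np.atleast_2d(np.asarray(uv,float))
    d=np.c_[uv,np.ones(len(uv))]@np.linalg.inv(M).T@T[:3,:3].T
    o=T[:3,3]; return o+d*((z-o[2])/d[:,2:3])
def proj(c,P):
    T=np.linalg.inv(c['extrinsics']);p=(np.atleast_2d(P)@T[:3,:3].T+T[:3,3])@c['mtx'].T
    return p[:,:2]/p[:,2:]
E
python3 - <<'E'
from h import *
c=dict(np.load('top0.npz'));im=c['image']
g=cv2.cvtColor(im,cv2.COLOR_RGB2GRAY)
x0,y0,x1,y1=240,115,360,220
cv2.imwrite('pics/topc.png',cv2.resize(im[y0:y1,x0:x1,::-1],None,fx=5.5,fy=5.5,interpolation=cv2.INTER_CUBIC))
m=np.uint8(g<75);m[:187]=0;m[216:]=0;m[:,:280]=0;m[:,318:]=0
n,l,st,ce=cv2.connectedComponentsWithStats(m)
for i in range(1,n):
    if st[i,4]>30: print(st[i],ce[i],cv2.minAreaRect(np.argwhere(l==i)[:,::-1].astype(np.float32)),cast(c,ce[i],60).round(1))
print(cast(c,[[265,125],[334,125],[334,186],[265,186]],95).round(1))
E
```

```text
[290 191  22  23 434] [300.07603687 202.67050691] ((300.5, 202.0), (22.0, 21.0), 90.0) [[479.9 -28.8  60. ]]
[[ 712.8   73.9   95. ]
 [ 709.  -132.4   95. ]
 [ 526.2 -126.3   95. ]
 [ 530.1   77.8   95. ]]
```

View pics/topc.png

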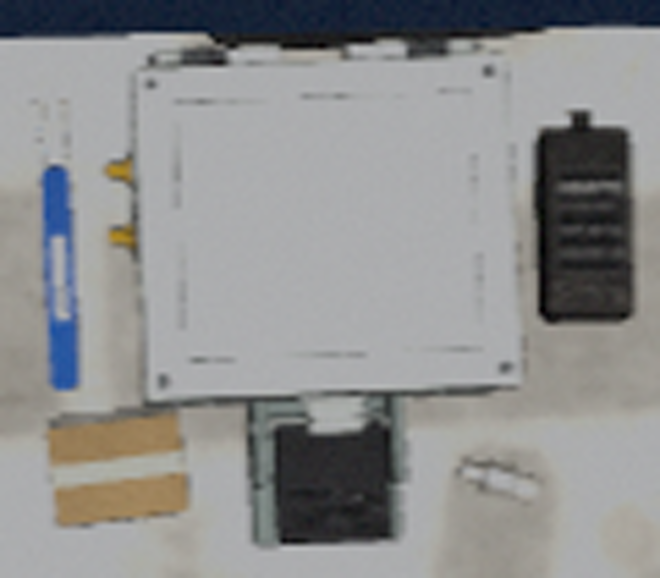

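The crop shows lid corners TL (137,68), TR (508,60), BR (521,385) and BL (146,400). The black paddle spans cols 275–393, with its front edge at row 542. The box is yawed slightly.

```bash
python3 - <<'E'
from h import *
c=dict(np.load('top0.npz'))
up=lambda a:np.array(a)/5.5+[240,115]-0.4
L=cast(c,up([[137,68],[508,60],[521,385],[146,400]]),95)
print(L.round(1),[np.linalg.norm(L[i]-L[(i+1)%4]).round(1) for i in range(4)])
f=L[3]-L[2];b=L[0]-L[1];s=L[0]-L[3]+L[1]-L[2]
print('yaw',np.degrees([np.arctan2(-v[0],v[1]) for v in(f,b)]),np.degrees(np.arctan2(s[1],s[0])))
a=np.arctan2(s[1],s[0])/2-(np.arctan2(f[0],f[1])+np.arctan2(b[0],b[1]))/4
X=np.array([np.cos(a),np.sin(a),0]);Y=np.array([-X[1],X[0],0])
O=L.mean(0)  # lid centre ~ hinge(98)-91 -> about x=+2
fr=L[2:].mean(0);print('centre',O,'yaw',np.degrees(a))
# pad: lid front edge at box x=-96
O=fr+96*X;O[2]=0
O=(O+ (L.mean(0)-1*X)*[1,1,0])/2
P=cast(c,up([[275,542],[393,540]]),58)
print('paddle front',P.round(1),((P-O)@X).round(1),((P-O)@Y).round(1),'expect -172,±32')
print('O',O.round(1));
for n,(x,y,z) in dict(pad=(-156,0,62),lidf=(-96,0,94),kf=(-42,-45,48),kb=(20,-45,48)).items(): print(n,(O+x*X+y*Y+[0,0,z]).round(1))
s=dict(np.load('side0.npz'))
w=[O+x*X+y*Y+[0,0,z] for x,y,z in((-96,102,95),(-96,-102,95),(86,102,95),(86,-102,95),(-172,32,58),(-172,-32,58))]
print(proj(s,w).round(0).tolist())
im=cv2.resize(s['image'],None,fx=3,fy=3)[:,:,::-1].copy()
for p in proj(s,w): cv2.circle(im,tuple(int(v) for v in p*3+1),3,(0,0,255),-1)
cv2.imwrite('pics/sidec.png',im[500:860,650:1200])
E
```

```text
[[ 706.9   75.5   95. ]
 [ 707.6 -126.3   95. ]
 [ 530.3 -127.4   95. ]
 [ 526.1   74.5   95. ]] [np.float64(201.8), np.float64(177.3), np.float64(202.0), np.float64(180.8)]
yaw [1.19735659 0.19979135] 0.34605619540880994
centre [617.70340132 -25.9199215   95.        ] yaw 0.5223150825431014
paddle front [[448.8   3.6  58. ]
 [448.6 -61.6  58. ]] [-171.4 -172.1] [ 30.9 -34.3] expect -172,±32
O [620.4 -25.8   0. ]
pad [464.4 -27.2  62. ]
lidf [524.4 -26.6  94. ]
kf [578.9 -71.1  48. ]
kb [640.9 -70.6  48. ]
[[261.0, 196.0], [297.0, 243.0], [315.0, 179.0], [355.0, 220.0], [248.0, 229.0], [259.0, 245.0]]
```

View pics/sidec.png

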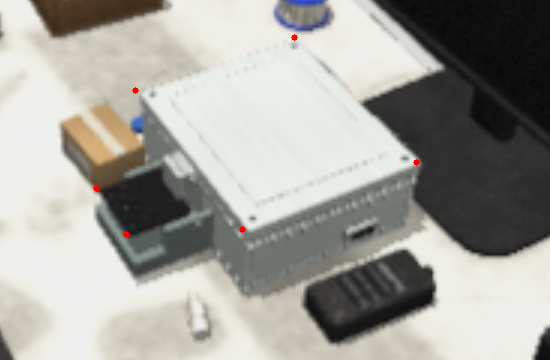

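The projected corners match in the side view to within about 2 px (a few mm). The pad is at about (464,-27,62). I'll close the fingers, rise and square up the tool.

Call:
{"api": "arm_command", "payload": {
  "increments": [
    [0, 0, 0.8, 0, 0, 0.4, 0],
    [0, 0, 0.8, 0, 0, 0.4, 0],
    [0, 0, 0.8, 0.2, 0, 0.4, 0],
    [0, 0, 0.8, 0.4, -0.2, 0.2, 0],
    [0, 0, 0.8, 0.4, -0.4, 0, 0]
  ],
  "squeeze": 20
}}

```text
time_s: 0.52
position: [297.4, 572.6, 375.9]
tcp_rot: [[-1.0, -0.016, 0.0], [-0.016, 1.0, 0.003], [-0.001, 0.003, -1.0]]
ft_force: [0.4, 0.6, -1.1]
gripper_width: 25.3
finger_force: 0.0
```

Call:
{"api": "arm_command", "payload": {
  "increments": [
    [0, 0, 0, 0.4, -0.7, 0, 0],
    [0, 0, 0, 0.4, -0.7, 0, 0],
    [0, 0, 0, 0.4, -0.7, 0, 0],
    [0, 0, 0, 0.3, -0.7, 0, 0],
    [0, 0, 0, 0.3, -0.7, 0, 0]
  ]
}}

```text
time_s: 0.93
position: [388.9, 393.6, 373.5]
tcp_rot: [[-1.0, -0.008, -0.0], [-0.008, 1.0, -0.0], [0.0, -0.0, -1.0]]
ft_force: [1.2, -0.5, 0.1]
gripper_width: 0.1
finger_force: 0.0
```

Call:
{"api": "arm_command", "payload": {
  "increments": [
    [0, 0, 0, 0.2, -0.7, 0, 0],
    [0, 0, 0, 0.1, -0.7, 0, 0],
    [0, 0, 0, 0.1, -0.7, 0, 0],
    [0, 0, 0, 0, -0.7, 0, 0],
    [0, 0, 0, 0, -0.7, 0, 0]
  ]
}}

```text
time_s: 1.35
position: [408.1, 218.8, 373.5]
tcp_rot: [[-1.0, -0.008, -0.001], [-0.008, 1.0, -0.0], [0.001, -0.0, -1.0]]
ft_force: [-0.0, -0.1, -0.6]
gripper_width: -0.0
finger_force: 0.0
```

Call:
{"api": "arm_command", "payload": {
  "increments": [
    [0, 0, 0, 0.2, -0.7, 0, 0],
    [0, 0, 0, 0.2, -0.7, 0, 0],
    [0, 0, 0, 0.2, -0.7, 0, 0],
    [0, 0, 0, 0.2, -0.7, 0, 0],
    [0, 0, 0, 0.2, -0.7, 0, 0]
  ]
}}

```text
time_s: 1.77
position: [458.1, 43.8, 373.9]
tcp_rot: [[-1.0, -0.008, 0.0], [-0.008, 1.0, 0.0], [-0.0, 0.0, -1.0]]
ft_force: [0.4, 0.2, -0.6]
gripper_width: 0.1
finger_force: 0.0
```

Call:
{"api": "arm_command", "payload": {
  "increments": [
    [0, 0, 0, 0, -0.7, 0, 0],
    [0, 0, 0, 0, -0.5, -0.4, 0],
    [0, 0, 0, 0, 0, -0.7, 0],
    [0, 0, 0, 0, 0, -0.7, 0],
    [0, 0, 0, 0, 0, 0, 0]
  ]
}}

```text
time_s: 2.18
position: [455.1, -14.9, 278.3]
tcp_rot: [[-1.0, -0.007, -0.009], [-0.007, 1.0, -0.002], [0.009, -0.002, -1.0]]
ft_force: [-1.4, 0.8, -0.5]
gripper_width: 0.0
finger_force: 0.0
```

```bash
python3 - <<'E'
from h import *
from bench import bot
c=bot.read_camera('wrist');s=bot.get_state()
print(s['position'],s['tcp_rot'].round(3) if hasattr(s['tcp_rot'],'round') else s['tcp_rot'])
T=c['extrinsics'];print(T.round(2).tolist())
im=c['image'][:,:,::-1].copy()
pts=np.array([[464.4,-27.2,62],[448.8,3.6,58],[448.6,-61.6,58],[526,74.5,95],[530,-127,95]])
pp=proj(c,pts)
print(pp.round(0).tolist(), proj(c,s['position']+np.array([0,0,-73])).round(0))
for p in pp: cv2.circle(im,tuple(int(v) for v in p),3,(0,0,255),-1)
cv2.imwrite('pics/w0.png',im);np.savez('w0.npz',**c)
E
```

```text
[456.37533161 -14.49552593 281.61560137] [[-1.    -0.008 -0.006]
 [-0.008  1.    -0.001]
 [ 0.006 -0.001 -1.   ]]
[[-0.01, 0.97, 0.26, 388.25], [1.0, 0.01, 0.0, -14.7], [-0.0, 0.26, -0.97, 348.97], [0.0, 0.0, 0.0, 1.0]]
[[246.0, 192.0], [280.0, 175.0], [208.0, 174.0], [364.0, 272.0], [128.0, 275.0]] [[260. 256.]]
```

View pics/w0.png

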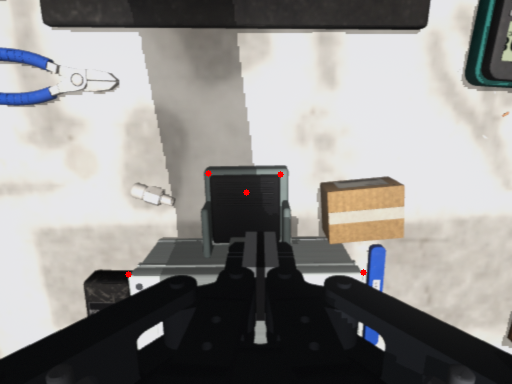

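The projected points fall on the paddle's corners and centre, around (246,192), and on the lid corners. The wrist camera sits on the robot side, clear of the lid. I'll descend above the pad.

Call:
{"api": "arm_command", "payload": {
  "increments": [
    [0, 0, 0, 0.12, -0.25, -0.6, 0],
    [0, 0, 0, 0, 0, -0.6, 0],
    [0, 0, 0, 0, 0, -0.6, 0],
    [0, 0, 0, 0, 0, -0.6, 0],
    [0, 0, 0, 0, 0, 0, 0]
  ]
}}

```text
time_s: 2.65
position: [462.8, -26.2, 161.4]
tcp_rot: [[-1.0, -0.01, -0.005], [-0.01, 1.0, -0.001], [0.005, -0.001, -1.0]]
ft_force: [-2.4, 0.4, -0.6]
gripper_width: -0.2
finger_force: 0.0
```

Call:
{"api": "arm_command", "payload": {
  "increments": [
    [0, 0, 0, 0, 0, 0, 0],
    [0, 0, 0, 0, 0, 0, 0]
  ]
}}

```text
time_s: 2.82
position: [465.7, -26.5, 166.4]
tcp_rot: [[-1.0, -0.009, 0.003], [-0.009, 1.0, 0.0], [-0.003, 0.0, -1.0]]
ft_force: [-0.5, -0.9, 0.9]
gripper_width: 0.0
finger_force: 0.0
```

Call:
{"api": "arm_command", "payload": {
  "increments": [
    [0, 0, 0, -0.04, 0, -0.2, 0],
    [0, 0, 0, 0, 0, -0.2, 0],
    [0, 0, 0, 0, 0, 0, 0],
    [0, 0, 0, 0, 0, 0, 0]
  ]
}}

```text
time_s: 3.15
position: [461.9, -26.8, 143.7]
tcp_rot: [[-1.0, -0.008, -0.001], [-0.008, 1.0, -0.0], [0.001, -0.0, -1.0]]
ft_force: [-0.1, -0.0, 0.2]
gripper_width: 0.4
finger_force: 0.0
```

Call:
{"api": "arm_command", "payload": {
  "increments": [
    [0, 0, 0, 0, 0, -0.2, 0],
    [0, 0, 0, 0, 0, 0, 0],
    [0, 0, 0, 0, 0, 0, 0]
  ]
}}

```text
time_s: 3.4
position: [462.0, -26.9, 133.5]
tcp_rot: [[-1.0, -0.008, -0.001], [-0.008, 1.0, -0.0], [0.001, -0.0, -1.0]]
ft_force: [-0.8, -0.7, -0.5]
gripper_width: 0.1
finger_force: 0.0
```

Call:
{"api": "arm_command", "payload": {
  "increments": [
    [0, 0, 0, 0, 0, -0.1, 0],
    [0, 0, 0, 0, 0, 0, 0],
    [0, 0, 0, 0, 0, 0, 0]
  ]
}}

```text
time_s: 3.65
position: [462.0, -26.9, 128.7]
tcp_rot: [[-1.0, -0.008, -0.001], [-0.008, 1.0, -0.0], [0.001, -0.0, -1.0]]
ft_force: [1.2, 0.0, 0.1]
gripper_width: -0.3
finger_force: 0.1
```

Call:
{"api": "arm_command", "payload": {
  "increments": [
    [0, 0, 0, 0, 0, -0.1, 0],
    [0, 0, 0, 0, 0, 0, 0],
    [0, 0, 0, 0, 0, 0, 0]
  ]
}}

```text
time_s: 3.9
position: [462.1, -26.8, 123.9]
tcp_rot: [[-1.0, -0.008, -0.0], [-0.008, 1.0, -0.0], [0.0, -0.0, -1.0]]
ft_force: [-1.9, -0.7, 4.5]
gripper_width: 0.1
finger_force: 2.5
```

Call:
{"api": "arm_command", "payload": {
  "increments": [
    [0, 0, 0, 0, 0, -0.1, 0],
    [0, 0, 0, 0, 0, 0, 0],
    [0, 0, 0, 0, 0, 0, 0]
  ]
}}

```text
time_s: 4.15
position: [462.4, -26.9, 119.5]
tcp_rot: [[-1.0, -0.008, 0.0], [-0.008, 1.0, 0.0], [-0.0, 0.0, -1.0]]
ft_force: [-4.7, 0.3, 10.4]
gripper_width: -0.2
finger_force: 5.6
```

Call:
{"api": "arm_command", "payload": {
  "increments": [
    [0, 0, 0, 0, 0, -0.06, 0],
    [0, 0, 0, 0, 0, 0, 0],
    [0, 0, 0, 0, 0, 0, 0]
  ]
}}

```text
time_s: 4.4
position: [462.7, -26.9, 118.5]
tcp_rot: [[-1.0, -0.008, -0.0], [-0.008, 1.0, 0.002], [-0.0, 0.002, -1.0]]
ft_force: [-18.2, -1.5, 45.2]
gripper_width: 0.3
finger_force: 24.8
```

It has reached the stop, so I'll rise and look.

Call:
{"api": "arm_command", "payload": {
  "increments": [
    [0, 0, 0, 0, 0, 0.2, 0],
    [0, 0, 0, 0, 0, 0.5, 0],
    [0, 0, 0, 0, 0, 0.7, 0],
    [0, 0, 0, 0, 0, 0.7, 0],
    [0, 0, 0, 0, 0, 0.7, 0]
  ]
}}

```text
time_s: 4.82
position: [461.9, -27.0, 257.5]
tcp_rot: [[-1.0, -0.008, 0.0], [-0.008, 1.0, -0.0], [-0.0, -0.0, -1.0]]
ft_force: [1.6, 1.1, -0.7]
gripper_width: -0.0
finger_force: 0.0
```

Call:
{"api": "arm_command", "payload": {
  "increments": [
    [0, 0, 0, -0.1, 0.8, 0.3, 0],
    [0, 0, 0, 0, 0.8, 0, 0],
    [0, 0, 0, 0, 0.6, 0, 0],
    [0, 0, 0, 0, 0, 0, 0],
    [0, 0, 0, 0, 0, 0, 0]
  ]
}}

```text
time_s: 5.23
position: [457.2, 83.7, 270.4]
tcp_rot: [[-1.0, -0.012, 0.0], [-0.012, 1.0, -0.0], [-0.0, -0.0, -1.0]]
ft_force: [0.3, -1.0, -0.9]
gripper_width: -0.2
finger_force: 0.0
```

```bash
python3 - <<'E'
from h import *
from bench import bot
for n in('top','side'):
    c=bot.read_camera(n);np.savez(f'{n}1.npz',**c)
    r=(115,225,240,370) if n=='top' else (130,280,210,410)
    im=c['image'][r[0]:r[1],r[2]:r[3],::-1]
    cv2.imwrite(f'pics/{n}1.png',cv2.resize(im,None,fx=4 if n=='side' else 5,fy=4 if n=='side' else 5,interpolation=cv2.INTER_CUBIC))
print(bot.get_state()['position'])
E
```

```text
[457.40998014  81.27790484 270.33184546]
```

View pics/top1.png

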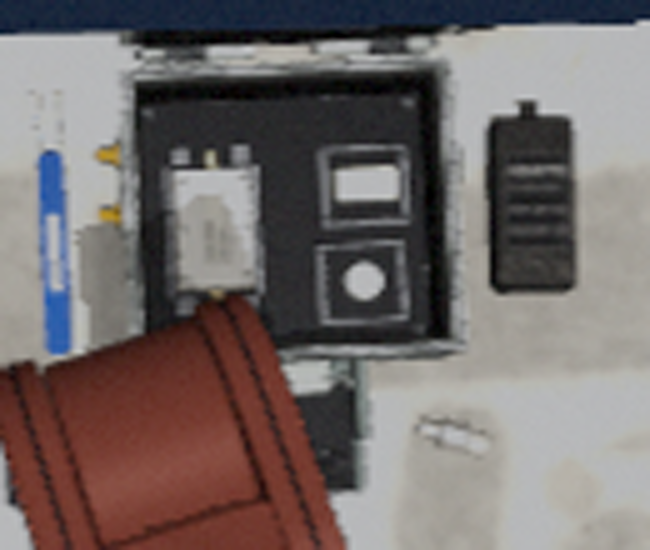

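View pics/side1.png

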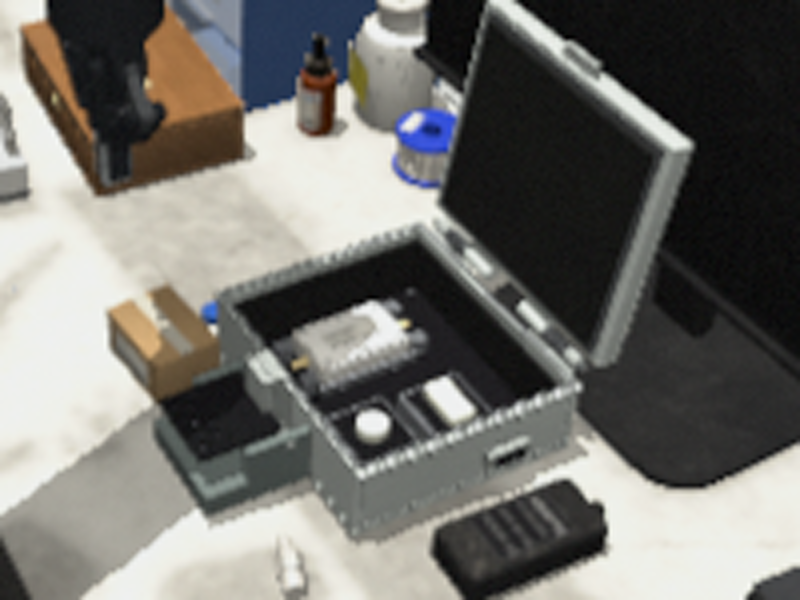

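The lid is fully open. In the top crop the oblong key is the rear one at (367,183), with the round key in front at (363,280). In the side crop they are at (450,400) and (373,425). I'll triangulate both keys.

```bash
python3 - <<'E'
from h import *
t=dict(np.load('top1.npz'));s=dict(np.load('side1.npz'))
def cen(c,ctr,r=9):
    g=cv2.cvtColor(c['image'],cv2.COLOR_RGB2GRAY).astype(float);u,v=map(int,ctr)
    m=np.uint8(g>150);n,l,st,ce=cv2.connectedComponentsWithStats(m);i=l[v,u];print(st[i]);return ce[i]
for n,a,b in(('obl',(240+367/5,115+183/5),(210+450/4,130+400/4)),('rnd',(240+363/5,115+280/5),(210+373/4,130+425/4))):
    A=cen(t,a);B=cen(s,b)
    P=[]
    for c,q in((t,A),(s,B)): T=np.linalg.inv(c['extrinsics'])[:3];P.append(c['mtx']@T)
    X=cv2.triangulatePoints(P[0],P[1],A.reshape(2,1),B.reshape(2,1))[:,0]
    print(n,A.round(1),B.round(1),(X[:3]/X[3]).round(1),cast(t,A,48).round(1),cast(s,B,47).round(1))
E
```

```text
[307 148  13   7  80]
[299 224  30  26 155]
obl [313.2 151.3] [317.4 235.6] [635.5 -75.9  22.7] [[638.6 -75.2  48. ]] [[613.7 -92.9  47. ]]
[310 168   7   7  38]
[299 232   8   8  46]
rnd [312.7 170.8] [302.5 235.5] [578.1 -72.4  44.8] [[577.8 -71.9  48. ]] [[576.9 -74.1  47. ]]
```

The oblong key is at about (639,-73,48), which agrees with the box-based prediction of (641,-71). I'll move over it.

Call:
{"api": "arm_command", "payload": {
  "increments": [
    [0, 0, 0, 0.5, -0.5, 0, 0],
    [0, 0, 0, 0.5, -0.5, 0, 0],
    [0, 0, 0, 0.5, -0.5, 0, 0],
    [0, 0, 0, 0.5, -0.5, 0, 0],
    [0, 0, 0, 0.5, -0.5, 0, 0]
  ]
}}

```text
time_s: 5.75
position: [583.2, -46.0, 270.6]
tcp_rot: [[-1.0, -0.006, 0.001], [-0.006, 1.0, -0.001], [-0.001, -0.001, -1.0]]
ft_force: [-0.6, -0.5, 1.4]
gripper_width: 0.1
finger_force: 0.0
```

Call:
{"api": "arm_command", "payload": {
  "increments": [
    [0, 0, 0, 0.5, -0.4, 0, 0],
    [0, 0, 0, 0.4, -0.2, 0, 0],
    [0, 0, 0, 0.2, 0, 0, 0],
    [0, 0, 0, 0, 0, 0, 0],
    [0, 0, 0, 0, 0, 0, 0]
  ]
}}

```text
time_s: 6.17
position: [637.0, -74.5, 269.9]
tcp_rot: [[-1.0, -0.006, -0.001], [-0.006, 1.0, -0.001], [0.001, -0.001, -1.0]]
ft_force: [-0.3, -0.0, 0.4]
gripper_width: 0.2
finger_force: 0.0
```

Next I'll descend to about z 140.

Call:
{"api": "arm_command", "payload": {
  "increments": [
    [0, 0, 0, 0.04, 0.02, -0.5, 0],
    [0, 0, 0, 0, 0, -0.5, 0],
    [0, 0, 0, 0, 0, -0.5, 0],
    [0, 0, 0, 0, 0, -0.5, 0],
    [0, 0, 0, 0, 0, -0.4, 0]
  ]
}}

```text
time_s: 6.58
position: [637.9, -71.8, 149.0]
tcp_rot: [[-1.0, -0.008, -0.001], [-0.008, 1.0, 0.0], [0.001, 0.0, -1.0]]
ft_force: [-0.3, 0.4, -0.3]
gripper_width: 0.4
finger_force: 0.0
```

Call:
{"api": "arm_command", "payload": {
  "increments": [
    [0, 0, 0, 0, 0, 0, 0],
    [0, 0, 0, 0, 0, 0, 0],
    [0, 0, 0, 0, 0, 0, 0],
    [0, 0, 0, 0, 0, 0, 0]
  ]
}}

```text
time_s: 6.92
position: [640.1, -72.2, 152.5]
tcp_rot: [[-1.0, -0.008, 0.003], [-0.008, 1.0, 0.0], [-0.003, 0.0, -1.0]]
ft_force: [0.0, 0.3, 0.5]
gripper_width: -0.3
finger_force: 0.0
```

```bash
python3 - <<'E'
from h import *
from bench import bot
c=bot.read_camera('side');im=c['image'][130:280,210:410,::-1]
cv2.imwrite('pics/side2.png',cv2.resize(im,None,fx=4,fy=4,interpolation=cv2.INTER_CUBIC))
E
```

```text
(no output)
```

View pics/side2.png

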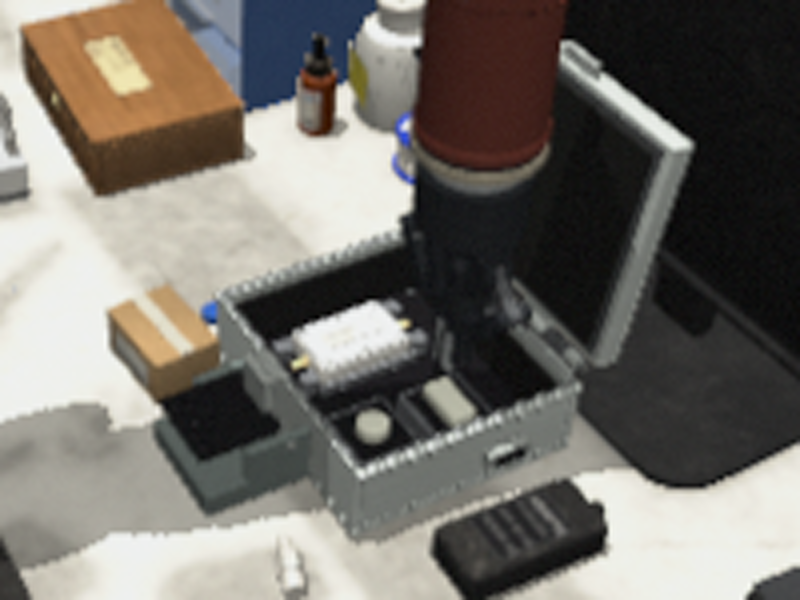

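The fingertips at (445,350) hang over the oblong key at (450,400), clear of the lid. Now I'll make a fine approach.

Call:
{"api": "arm_command", "payload": {
  "increments": [
    [0, 0, 0, 0, 0, -0.2, 0],
    [0, 0, 0, 0, 0, -0.2, 0],
    [0, 0, 0, 0, 0, -0.1, 0],
    [0, 0, 0, 0, 0, 0, 0],
    [0, 0, 0, 0, 0, 0, 0]
  ]
}}

```text
time_s: 7.38
position: [639.0, -72.1, 124.7]
tcp_rot: [[-1.0, -0.008, -0.001], [-0.008, 1.0, -0.0], [0.001, -0.0, -1.0]]
ft_force: [-0.7, -0.0, 0.4]
gripper_width: 0.3
finger_force: 0.0
```

Call:
{"api": "arm_command", "payload": {
  "increments": [
    [0, 0, 0, 0, 0, 0, 0],
    [0, 0, 0, 0, 0, 0, 0],
    [0, 0, 0, 0, 0, 0, 0]
  ]
}}

```text
time_s: 7.63
position: [639.6, -72.1, 125.8]
tcp_rot: [[-1.0, -0.008, 0.001], [-0.008, 1.0, -0.0], [-0.001, -0.0, -1.0]]
ft_force: [-0.7, 0.2, 0.2]
gripper_width: -0.5
finger_force: 0.0
```

Call:
{"api": "arm_command", "payload": {
  "increments": [
    [0, 0, 0, 0, 0, -0.04, 0],
    [0, 0, 0, 0, 0, 0, 0],
    [0, 0, 0, 0, 0, 0, 0],
    [0, 0, 0, 0, 0, 0, 0]
  ]
}}

```text
time_s: 7.97
position: [639.3, -72.1, 123.4]
tcp_rot: [[-1.0, -0.008, -0.0], [-0.008, 1.0, -0.0], [0.0, -0.0, -1.0]]
ft_force: [-0.4, -0.2, 0.4]
gripper_width: -0.1
finger_force: 0.0
```

Call:
{"api": "arm_command", "payload": {
  "increments": [
    [0, 0, 0, 0, 0, -0.02, 0],
    [0, 0, 0, 0, 0, 0, 0],
    [0, 0, 0, 0, 0, 0, 0],
    [0, 0, 0, 0, 0, 0, 0]
  ]
}}

```text
time_s: 8.3
position: [639.4, -72.0, 122.4]
tcp_rot: [[-1.0, -0.008, -0.0], [-0.008, 1.0, -0.0], [0.0, -0.0, -1.0]]
ft_force: [0.1, -0.2, 0.0]
gripper_width: 0.1
finger_force: 0.0
```

Call:
{"api": "arm_command", "payload": {
  "increments": [
    [0, 0, 0, 0, 0, -0.02, 0],
    [0, 0, 0, 0, 0, 0, 0],
    [0, 0, 0, 0, 0, 0, 0],
    [0, 0, 0, 0, 0, 0, 0]
  ]
}}

```text
time_s: 8.63
position: [639.3, -72.0, 121.4]
tcp_rot: [[-1.0, -0.008, -0.0], [-0.008, 1.0, -0.0], [0.0, -0.0, -1.0]]
ft_force: [-0.6, -0.3, 1.0]
gripper_width: -0.4
finger_force: 0.0
```

Call:
{"api": "arm_command", "payload": {
  "increments": [
    [0, 0, 0, 0, 0, -0.02, 0],
    [0, 0, 0, 0, 0, 0, 0],
    [0, 0, 0, 0, 0, 0, 0],
    [0, 0, 0, 0, 0, 0, 0]
  ]
}}

```text
time_s: 8.97
position: [639.4, -72.0, 120.5]
tcp_rot: [[-1.0, -0.008, 0.0], [-0.008, 1.0, 0.0], [-0.0, 0.0, -1.0]]
ft_force: [-0.1, -0.6, 0.4]
gripper_width: -0.0
finger_force: 0.5
```

Call:
{"api": "arm_command", "payload": {
  "increments": [
    [0, 0, 0, 0, 0, -0.02, 0],
    [0, 0, 0, 0, 0, 0, 0],
    [0, 0, 0, 0, 0, 0, 0],
    [0, 0, 0, 0, 0, 0, 0]
  ]
}}

```text
time_s: 9.3
position: [639.4, -72.1, 119.6]
tcp_rot: [[-1.0, -0.008, 0.0], [-0.008, 1.0, -0.0], [-0.0, -0.0, -1.0]]
ft_force: [-0.3, 0.0, 3.2]
gripper_width: -0.1
finger_force: 1.5
```

Contact is at about z 120.5. I'm aiming for about 116.4, which is roughly 4 mm of travel.

Call:
{"api": "arm_command", "payload": {
  "increments": [
    [0, 0, 0, 0, 0, -0.02, 0],
    [0, 0, 0, 0, 0, 0, 0],
    [0, 0, 0, 0, 0, 0, 0]
  ]
}}

```text
time_s: 9.55
position: [639.4, -72.0, 118.6]
tcp_rot: [[-1.0, -0.008, 0.0], [-0.008, 1.0, 0.0], [-0.0, 0.0, -1.0]]
ft_force: [-0.4, 0.4, 3.7]
gripper_width: -0.2
finger_force: 2.0
```

Call:
{"api": "arm_command", "payload": {
  "increments": [
    [0, 0, 0, 0, 0, -0.02, 0],
    [0, 0, 0, 0, 0, 0, 0],
    [0, 0, 0, 0, 0, 0, 0]
  ]
}}

```text
time_s: 9.8
position: [639.4, -72.0, 117.3]
tcp_rot: [[-1.0, -0.008, 0.0], [-0.008, 1.0, -0.0], [-0.0, -0.0, -1.0]]
ft_force: [-0.2, 0.3, 2.7]
gripper_width: 0.2
finger_force: 1.3
```

Call:
{"api": "arm_command", "payload": {
  "increments": [
    [0, 0, 0, 0, 0, -0.02, 0],
    [0, 0, 0, 0, 0, 0, 0],
    [0, 0, 0, 0, 0, 0, 0]
  ]
}}

```text
time_s: 10.05
position: [639.4, -72.1, 116.3]
tcp_rot: [[-1.0, -0.008, 0.0], [-0.008, 1.0, -0.0], [-0.0, -0.0, -1.0]]
ft_force: [-1.1, -0.2, 3.0]
gripper_width: 0.2
finger_force: 1.0
```

The force peaked at about 4 N and then fell to about 2 N, so the key is at the click valley (about 4.2 mm). I'll retreat.

Call:
{"api": "arm_command", "payload": {
  "increments": [
    [0, 0, 0, 0, 0, 0.1, 0],
    [0, 0, 0, 0, 0, 0.4, 0],
    [0, 0, 0, 0, 0, 0.6, 0],
    [0, 0, 0, 0, 0, 0.7, 0],
    [0, 0, 0, 0, 0, 0.7, 0]
  ]
}}

```text
time_s: 10.47
position: [638.7, -72.1, 242.5]
tcp_rot: [[-1.0, -0.008, -0.002], [-0.008, 1.0, -0.0], [0.002, -0.0, -1.0]]
ft_force: [0.5, 0.3, 0.5]
gripper_width: 0.2
finger_force: 0.0
```

Call:
{"api": "arm_command", "payload": {
  "increments": [
    [0, 0, 0, -0.4, 0, 0.4, 0],
    [0, 0, 0, -0.6, 0.4, 0, 0],
    [0, 0, 0, -0.6, 0.5, 0, 0],
    [0, 0, 0, -0.6, 0.5, 0, 0],
    [0, 0, 0, -0.4, 0.5, 0, 0]
  ]
}}

```text
time_s: 10.88
position: [506.8, 23.3, 261.4]
tcp_rot: [[-1.0, -0.007, -0.001], [-0.007, 1.0, 0.0], [0.001, 0.0, -1.0]]
ft_force: [-0.1, 0.3, -0.1]
gripper_width: 0.1
finger_force: 0.0
```

Call:
{"api": "arm_command", "payload": {
  "increments": [
    [0, 0, 0, 0, 0.3, 0, 0],
    [0, 0, 0, 0, 0, 0, 0],
    [0, 0, 0, 0, 0, 0, 0],
    [0, 0, 0, 0, 0, 0, 0],
    [0, 0, 0, 0, 0, 0, 0]
  ]
}}

```text
time_s: 11.3
position: [509.7, 36.6, 261.4]
tcp_rot: [[-1.0, -0.006, -0.0], [-0.006, 1.0, -0.001], [0.0, -0.001, -1.0]]
ft_force: [-0.4, -0.1, 0.3]
gripper_width: 0.5
finger_force: 0.0
```

```bash
python3 - <<'E'
from h import *
from bench import bot
c=bot.read_camera('side');im=c['image'][130:280,210:410,::-1]
cv2.imwrite('pics/side3.png',cv2.resize(im,None,fx=4,fy=4,interpolation=cv2.INTER_CUBIC));print(bot.get_state()['position'])
E
```

```text
[509.67729902  36.6360393  261.35410316]
```

View pics/side3.png

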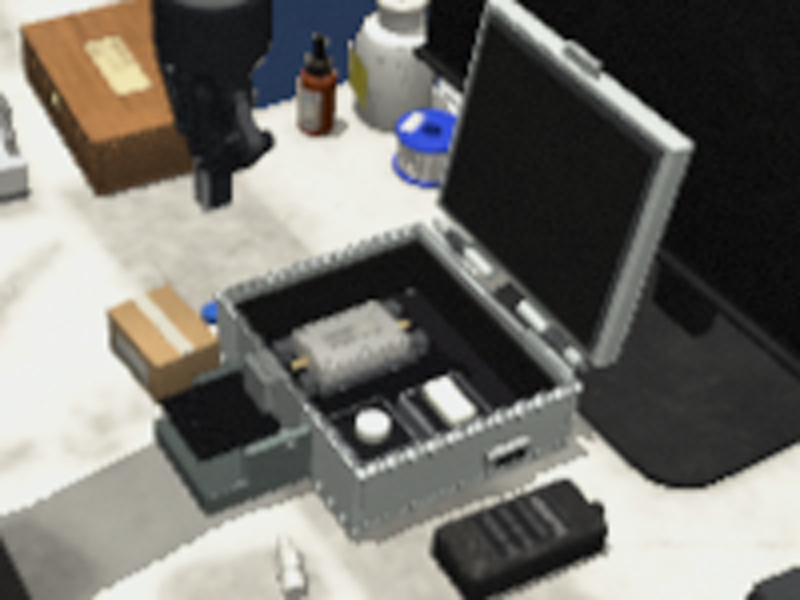

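The lid stands open, the keys at (450,400) and (373,425) are up, nothing on the bench has moved, and the gripper is clear.

```bash
python3 -c "
from bench import bot
print(bot.close_job())"
```

```text
the job is handed in; nothing more can be done
None
```

The job is handed in, though the judge's verdict was not shown: the lid sprang fully open untouched, the oblong key was pressed about 4.2 mm (force readings show it past its click and short of bottom) and came up again, and the round key and bench items were left alone.

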